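# Park the turned blank and level the carving stand

## Task

First roll the round limewood blank along the bench, away from the tilting stand, until it lies centred along the ruled line; push it, do not pinch, press hard on or lift it. Then turn the stand's leaning side knob and its upright front knob until the plywood plate with the small bust sits level (to within about a degree), without pushing the plate itself, and leave the other things on the bench where they are.

Things in the scene. Friction and masses are not known exactly. Their poses are not given: they have to be found in the camera images.
- blank_center (a point): Centre of the round limewood blank: plain pale cylinder, 56 mm in diameter, 120 mm long, about 0.16 kg, lying loose on the bench to the right of the stand (this point is 28 mm up). x axis along its length; it rolls freely at right angles to that, and y and z turn with it. Never squeeze or press it with over 12 N.
- blank: The same blank as a body. Its origin is on its skin, 28 mm from the axis, and turns as it rolls: use blank_center for where it is.
- mark: The ruled line on the bench where the blank must lie: a thin dark line 150 mm long and 6 mm wide with a 20 mm cross tick at each end, flat, nothing to bump into. Origin at its middle on the bench surface, x axis along the line. It runs nearly parallel to the blank, 100 to 145 mm farther from the stand.
- stand: The two-way tilting carving stand, screwed to the bench: grey base plate 150 x 150 x 14 mm, central post, plywood plate on top. Origin under the base's centre on the bench; local -x is its front (about towards the robot), where the upright knob is, on an arm under the plate; local -y is its right, where the leaning knob is, on a lug of the base. Yaw varies.
- plate_top (a point): Centre of the top face of the tilting plywood plate, 140 x 140 x 14 mm, about 90 mm above the bench; z = its normal, x and y along its edges, parallel to the stand's when level. Tilts about the stand's x (side knob), then its own y (front knob); starts up to 9 degrees out on each. Carries a fixed 58 mm tall bust (rear left) and a bubble vial (front left). Stays where left; never push it over 5 N.
- knob_front_grip (a point): Centre of the upright front knob (grip here): black, round, fluted, 36 mm across, 28 mm high, 125 mm in front of the stand's centre, 80 mm up, on an arm that leans with the sideways tilt: z = its axis, upright once that is level. Clockwise (from above) raises the plate's front edge, 0.08 rad of tilt per rad of turn; same friction and range. In some starts this axis is already nearly level.
- knob_side_grip (a point): Centre of the leaning side knob (grip here): black, round, fluted, 36 mm across, 28 mm long, 124 mm right of the stand's centre, 60 mm up. z = its axis, out of the free end: 30 degrees from vertical, leaning to the stand's right. Clockwise (facing the free end) raises the plate's right edge, the one by this knob, 0.08 rad of tilt per rad of turn. Friction 0.12 N m; range 2.6 rad each way.
- glue: Bystander: yellow glue bottle, 44 mm diameter, 130 mm tall, behind the side knob. Origin under its centre.
- offcut: Bystander: pale wood block 50 x 75 x 30 mm, in front of the blank. Origin under its centre.
- mallet: Bystander: dark wood carver's mallet standing on its 72 mm wide head, 180 mm tall, left of the stand. Origin under its centre.
- carved_head: Bystander: carved wooden head on a neck, 82 mm tall, about 65 mm wide, front left of the stand. Origin under its centre.
- gouge: Bystander: wood-handled hand tool, 190 mm long, lying behind the stand. Origin under its middle.
- tub: Bystander: white open tub 90 x 120 x 50 mm, back right. Origin under its centre.
- brush_cup: Bystander: white cup, 72 mm diameter, 100 mm tall, front right. Origin under its centre.
Not all that is in view belongs to the job. Leave any blue or pink look-alike of the blank alone.

How it is judged:
By the outcome, as a careful person would: the job done as asked, in the order asked, and still so for the second after the job is handed in, with the robot touching nothing.
It also fails if it takes over 72 s, if anything falls off the work surface, if the arm or the gripper's body presses on something with over 40 N, if the wrist force passes 120 N, or if a joint passes its speed limit or range.

## Robot

A 6-joint arm with a two-finger parallel gripper is mounted at the origin on the work surface. World frame = base frame: x ahead of the robot, y to its left, z up, the work surface at z = 0. Lengths are in m, angles in rad, forces in N, time in s.
With the tool pointing down it reaches from about 0.35 to 0.975 m from the base axis. Payload 4.9 kg.
Tool frame: the origin (TCP) lies on the centre line of the jaws, within the pads' length; the fingertips stand 14 mm ahead of it and the grasp point (between the pads) lies 5 mm behind it; z points along the fingers, y is the line along which they close (so a half turn about z gives the same grasp; the last joint's range is limited). The gripper opens to 85 mm and grips with 20 to 120 N. Pads are 22 mm wide; open, the fingers measure 114 mm over their backs; the gripper's body (76 mm by 85 mm) begins 54 mm behind the grasp point. The pads swing forward as they close: fully open they stand 13 mm farther back than shut.
Start: joints at [-1.298, 0.053, 1.613, -0, 1.476, -0.119], TCP at [0.239, -0.578, 0.245] pointing down, gripper open.
Joint ranges: [-3.01, 3.01], [-1.01, 2.22], [0.06, 2.58], [-1.02, 4.17], [0.09, 2.62], [-3.14, 3.14]. Speed limits (rad/s): [2.57, 2.57, 3.14, 3.14, 3.14, 3.14].

## Interface

Orientations are given as a unit quaternion [w, x, y, z].
In Python, from plant import * gives the robot as it stands.
- The arm moves only by the tool send_rows, never from a script. Its argument "steps" is a list of rows, each an object with "translation": the shift along the tool's x, y, z in cm, a list of three; "delta_rot": the turn, a rotation vector about the tool's x, y, z in rad, a list of three; "jaw": the finger opening in cm, from 0 to 8.54. In form: [{"translation": [dx, dy, dz], "delta_rot": [rx, ry, rz], "jaw": jaw}, ...]. A call has exactly 8 rows; each row is the pose to reach, as a shift and turn from the pose commanded when the call began, along the tool's axes at that moment; what a row does not reach only later rows make up. A row lasts 1/10 s, in which the tool goes at most 50 mm and 8.59 degrees, less where a joint would pass 70% of its speed; a pose out of reach is approached as far as the arm can. A call with a gripper value outside its range is refused whole. The fingers move at their own pace and stop on an object; the grip force is fixed at half the most. Time passes only in rows, so rows that repeat a pose let the fingers close, or fill a call up. It gives the time, the measured TCP pose, the force, the opening and the grip force at its end, in the units of the state.
- state(): the state, without advancing time (a new reading comes with each control period).
- grab_frame(name): name is "scene" or "top"; returns a dict with "pixels" (420x560x3 uint8, blue, green, red), "range_z" (420x560 float32, m along the optical axis (not along the pixel's ray), 0 where there is no reading), "fx", "fy", "cx", "cy" (pixels), "dist" ([k1, k2, p1, p2, k3] as OpenCV has them; the pictures are not rectified), "rvec" (rotation vector, rad) and "tvec" (3), from world to camera coordinates, as OpenCV has them. Camera axes: x right, y down, z forward; pixel columns grow to the right and rows downward; lengths in m; the calibration is good to about 2 mm. A picture is of the moment at which its call begins.
- job_done(): hands the job in; it is judged then, once.
The state is a dict: "time": time; "joint_pos": joint angles; "joint_vel": joint speeds; "joint_efforts": joint torques, N m; "tool_pos": TCP position; "tool_rot": TCP orientation; "contact_force": force on the tool from outside, world axes, zero at the start; "ft_torque": the same for the moment, N m; "gripper_width": opening from 0.0 (shut) to 1.0 (fully open); "grasp_force": force on a finger pad.
Only numpy, scipy, OpenCV 4.12 (cv2) and the standard library are available. Lean on these libraries where they do the work, as an engineer would, in place of code of your own. Each camera call takes 0.05 s, during which the arm holds its last target. There are 200 camera calls.

## Working session

There is one attempt and no reset: what is moved stays moved. The work goes in short steps, Python scripts to look and compute and a tool call to move; the robot and the scene stay as the last step left them, time stands still between calls to the robot, and variables do not carry over. Pictures are saved under pics/ and viewed, at most 10 in all, crops included, and the job is handed in when it is done.

Besides the shell and the picture viewer there is one more tool, called after ">>>" in YAML: its name, and indented under it one key for each argument. send_rows: Moves the arm, as the interface text tells. Its arguments: {"type":"object","properties":{"steps":{"type":"array","items":{"type":"object","properties":{"translation":{"type":"array","items":{"type":"number"}},"delta_rot":{"type":"array","items":{"type":"number"}},"jaw":{"type":"number"}}}}},"required":["steps"]}

```bash
mkdir -p pics; ls
cat > h.py <<'E'
import sys,os
sys.path.insert(0,'.')
from plant import *
import numpy as np, cv2, pickle
from scipy.spatial.transform import Rotation as R
def cam(n,save=None):
    f=grab_frame(n); pickle.dump(f,open(f'{n}.pkl','wb'))
    if save: cv2.imwrite(f'pics/{save}.png',f['pixels'])
    return f
def old(n): return pickle.load(open(f'{n}.pkl','rb'))
def K(f): return np.array([[f['fx'],0,f['cx']],[0,f['fy'],f['cy']],[0,0,1.]])
def rays(f,uv):
    p=cv2.undistortPoints(np.float64(uv).reshape(-1,1,2),K(f),np.float64(f['dist'])).reshape(-1,2)
    Rm=cv2.Rodrigues(np.float64(f['rvec']))[0]; t=np.float64(f['tvec']).ravel()
    return -Rm.T@t, np.c_[p,np.ones(len(p))]@Rm
def onplane(f,uv,z):
    c,d=rays(f,uv); return c+d*((z-c[2])/d[:,2])[:,None]
def depthpts(f,uv):
    uv=np.int64(uv).reshape(-1,2); c,d=rays(f,uv); r=f['range_z'][uv[:,1],uv[:,0]]
    return (c+d*r[:,None])[r>0]
def cloud(f):
    v,u=np.mgrid[0:420,0:560]; c,d=rays(f,np.c_[u.ravel(),v.ravel()])
    return (c+d*f['range_z'].ravel()[:,None]).reshape(420,560,3)
def proj(f,P): return cv2.projectPoints(np.float64(P).reshape(-1,1,3),np.float64(f['rvec']),np.float64(f['tvec']),K(f),np.float64(f['dist']))[0].reshape(-1,2)
E
python3 - <<'E'
from h import *
a=cam('scene','s0');b=cam('top','t0')
for f in (a,b):
    c,d=rays(f,[[280,210]]);print(c,d,f['fx'],(f['range_z']>0).mean())
print(state())
E
```

```text
pics
[0.99450105 0.33018676 1.08460005] [[-0.41787376 -0.30135414 -0.85714965]] 484.09154391378394 0.9958248299319727
[ 0.37677559 -0.03653778  1.33055567] [[ 0.14880052 -0.00153522 -0.98893433]] 517.0418937889388 0.9961862244897959
{'time': 0.1, 'joint_pos': array([-1.29801140e+00,  5.33376875e-02,  1.61418902e+00,  1.30486882e-05,
        1.47599887e+00, -1.18995623e-01]), 'joint_vel': array([ 1.23407937e-05, -1.97893978e-03, -3.37197214e-03,  4.29511853e-04,
       -7.29392823e-04, -5.21685850e-04]), 'joint_efforts': array([ 5.32944023e-05, -3.94902813e+01, -3.71363819e+01,  2.51503036e-05,
        3.87409120e-03, -6.93711861e-07]), 'tool_pos': array([ 0.23850352, -0.57710809,  0.24413757]), 'tool_rot': array([-9.64105910e-04,  9.80874439e-01,  1.94639156e-01, -6.77673491e-05]), 'contact_force': array([ 0.20965203, -0.81734318, -0.51423641]), 'ft_torque': array([-0.01162784,  0.04958952,  0.01381819]), 'grasp_force': 0.0, 'gripper_width': 0.9997804616283861}
```

View pics/s0.png

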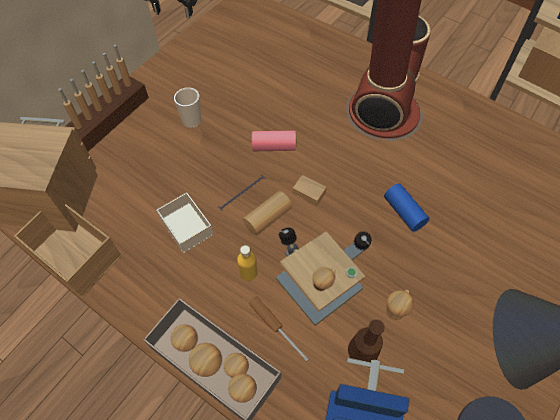

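View pics/t0.png

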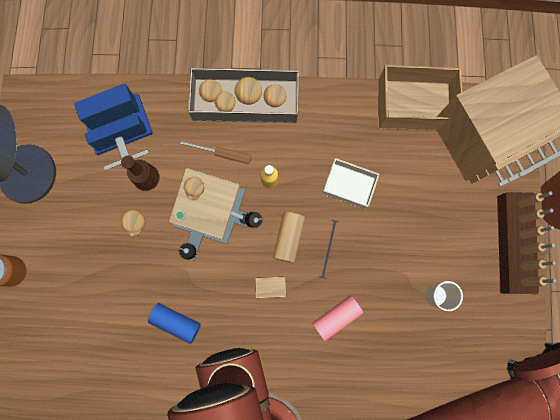

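The top view shows the pale blank at (289,236), the ruled line from (335,221) to (323,277), the side knob at (254,219), the front knob at (188,251), and the plate at (207,203). Things that could be taken for the blank are the blue cylinder (174,323), the pink cylinder (338,318) and the offcut (270,287). By the description, the blank is the pale cylinder at (289,236).

Run:
```python
from h import *
f=old('top'); C=cloud(f); im=f['pixels'].astype(int)
def box(u0,v0,u1,v1):
    m=np.zeros((420,560),bool); m[v0:v1,u0:u1]=1; return m
Z=C[...,2]
print('bench z',np.median(Z[300:310,220:250]))
m=box(265,205,312,268)&(Z>0.012); P=C[m]
c=P[:,:2].mean(0); r=cv2.minAreaRect(np.float32(P[:,:2]*1000)); print('blank',c,P[:,2].max(),r, len(P))
e=np.linalg.eigh(np.cov(P[:,:2].T)); print('axis',e[1][:,1],np.degrees(np.arctan2(*e[1][::-1,1])))
# line
m=box(312,215,345,285)&(im.sum(2)<270)&(Z<0.01); v,u=np.nonzero(m); P=onplane(f,np.c_[u,v],0)
r=cv2.minAreaRect(np.float32(P[:,:2]*1000)); e=np.linalg.eigh(np.cov(P[:,:2].T)); print('line',P.mean(0),r,e[1][:,1],len(P))
# knobs
for n,b in(('side',(243,208,266,232)),('front',(176,240,202,262))):
    m=box(*b)&(im.max(2)<60)&(Z>0.03); P=C[m]; print(n,len(P),P.mean(0),P.min(0),P.max(0), np.percentile(P[:,2],[10,50,90]))
# plate
for n in('top','scene'):
    f=old(n);C=cloud(f);Z=C[...,2]
    b=box(165,165,245,245) if n=='top' else box(275,230,370,310)
    hsv=cv2.cvtColor(f['pixels'],cv2.COLOR_BGR2HSV)
    m=b&(Z>0.06)&(Z<0.13)&(hsv[...,1]>50)&(hsv[...,0]<30)&(hsv[...,2]>110)
    P=C[m]
    for k in range(8):
        c=P.mean(0); w=np.linalg.svd(P-c)[2][2] if 0 else np.linalg.eigh(np.cov((P-c).T))[1][:,0]; w*=np.sign(w[2]); d=(P-c)@w; P=P[abs(d)<max(0.0025,1.5*d.std()*0+0.0025 if k>2 else 0.006)]
    r=cv2.minAreaRect(np.float32(P[:,:2]*1000))
    print('plate',n,len(P),c,w,d.std(),r)
    # base
    m=b&(Z>0.009)&(Z<0.019)&(hsv[...,1]<90); B=C[m]; print('base',len(B), B.mean(0), cv2.minAreaRect(np.float32(B[:,:2]*1000)) if len(B)>5 else '')
f=old('top');g=old('scene')
cv2.imwrite('pics/c0.png',np.hstack([cv2.resize(f['pixels'][160:300,160:350],None,fx=2.1,fy=2.1*1.2),cv2.resize(g['pixels'][170:330,230:420],None,fx=2.1,fy=2.1*1.05)]) if 0 else cv2.resize(f['pixels'][160:300,160:350],None,fx=4,fy=4))
```

```text
bench z 0.0011931732054125677
blank [ 0.50229998 -0.06126287] 1.3305556677059256 ((470.6217956542969, -54.40730285644531), (55.65483856201172, 191.01429748535156), 77.90193176269531) 1085
axis [-0.97888375  0.20441772] 168.20458488784723
line [ 4.75271028e-01 -1.65054715e-01 -2.01858732e-18] ((478.9161682128906, -164.87689208984375), (13.082953453063965, 151.47840881347656), 79.57132720947266) [-0.97912923  0.20323865] 110
side 124 [0.53897736 0.02959778 0.09128847] [ 0.37677559 -0.03653778  0.03529768] [0.56061401 0.05178163 1.33055567] [0.06304516 0.07206943 0.08039578]
front 167 [0.45732399 0.17774584 0.10798269] [ 0.37677559 -0.03653778  0.07179692] [0.47797399 0.20119261 1.33055567] [0.0845097  0.09490511 0.0982911 ]
plate top 1926 [0.57221129 0.1424498  0.09133346] [-0.09255044  0.11128831  0.98946922] 0.001314024581023739 ((577.9409790039062, 148.2815399169922), (140.90478515625, 138.83636474609375), 73.40753936767578)
base 453 [0.5492297  0.09938716 0.01456698] ((537.7061767578125, 122.27430725097656), (110.66413879394531, 208.36572265625), 30.27324867248535)
plate scene 2413 [0.58023977 0.14408407 0.09026241] [-0.09478454  0.10815323  0.98960536] 0.0012541884322305706 ((578.637939453125, 147.3452911376953), (137.9501953125, 140.28318786621094), 73.22877502441406)
base 835 [0.61198207 0.14902781 0.01396927] ((600.0443115234375, 144.14071655273438), (118.50970458984375, 203.7992706298828), 9.012206077575684)
```

View pics/c0.png

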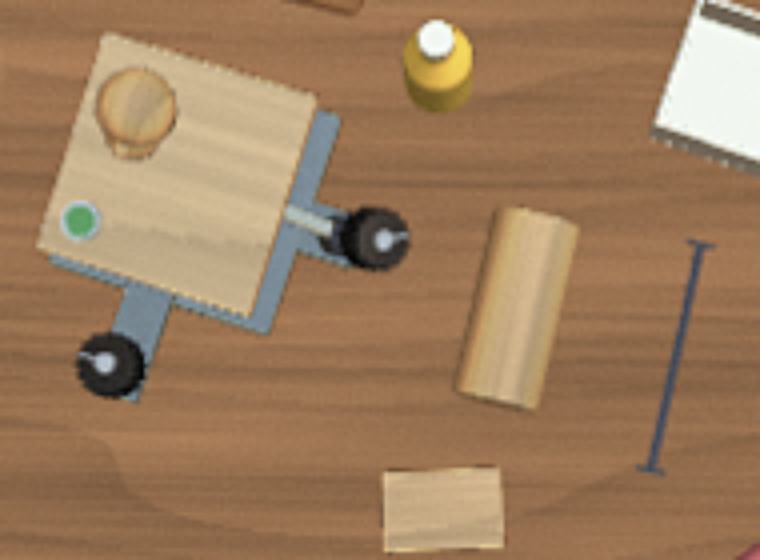

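```bash
cat >> h.py <<'E'
def blank(f,guess):
    C=cloud(f); Z=C[...,2]; g=np.hypot(C[...,0]-guess[0],C[...,1]-guess[1])
    im=cv2.cvtColor(f['pixels'],cv2.COLOR_BGR2HSV)
    m=(g<0.075)&(Z>0.038)&(Z<0.07)&(f['range_z']>0)&(im[...,1]>40)&(im[...,2]>90); P=C[m]   # upper part only: symmetric
    r=cv2.minAreaRect(np.float32(P[:,:2]*1000)); e=np.linalg.eigh(np.cov(P[:,:2].T))[1][:,1]; e*=np.sign(e[0])
    return np.array(r[0])/1000,r[1],P[:,:2].mean(0),P[:,2].max(),np.degrees(np.arctan2(e[1],e[0])),len(P)
def goto(pos,Rw,s=None):
    "print shift (cm, tool axes) and rotvec to go to pos with rotation Rw"
    s=s or state(); q=s['tool_rot']; R0=R.from_quat([q[1],q[2],q[3],q[0]])
    print('shift',np.round(R0.inv().apply(np.array(pos)-s['tool_pos'])*100,2),'rot',np.round((R0.inv()*Rw).as_rotvec(),3))
def down(ang):  # tool down, tool x at world angle ang (deg)
    a=np.radians(ang); x=np.array([np.cos(a),np.sin(a),0]); z=np.array([0,0,-1.]); return R.from_matrix(np.c_[x,np.cross(z,x),z])
E
python3 - <<'E'
from h import *
for n in('top','scene'): print(n,*blank(old(n),(0.495,-0.067)))
f=old('top'); im=f['pixels'].astype(int); C=cloud(f)
m=np.zeros((420,560),bool); m[222:277,312:345]=1; m&=(im.sum(2)<300)&(im[...,0]>im[...,2]-15)
v,u=np.nonzero(m); P=onplane(f,np.c_[u,v],0)
c,hw,ang=cv2.minAreaRect(np.float32(P[:,:2]*1000)); d=cv2.fitLine(np.float32(P[:,:2]),cv2.DIST_HUBER,0,.001,.001).ravel(); print('line',c,hw,ang,len(P),d,np.degrees(np.arctan2(d[1],d[0])))
goto([.49,-.066,.15],down(-12))
E
```

```text
top [ 0.50514337 -0.06183427] (53.68671417236328, 120.36808013916016) [ 0.50416597 -0.06137786] 0.06339713869937236 -11.728492635003231 1006
scene [ 0.50626575 -0.06052621] (54.23085021972656, 119.95701599121094) [ 0.50945247 -0.05703777] 0.05988562613319326 -12.817651104034285 865
line (477.5028381347656, -165.43331909179688) (10.379107475280762, 146.01255798339844) 75.50389099121094 109 [ 0.97770077 -0.21000291  0.47691464 -0.16546495] -12.122523
shift [ 42.76 -37.62   9.5 ] rot [-0.002  0.     0.601]
```

Run:
```python
from h import *
goto([.5055,-.0612,.15],down(-12)); goto([.4,-.25,.2],down(-12))
```

```text
shift [ 44.37 -37.47   9.5 ] rot [-0.002  0.     0.601]
shift [ 27.42 -24.06   4.47] rot [-0.002  0.     0.601]
```

>>> send_rows:
  steps:
    - {"translation": [3.5,-3.0,0.3],"delta_rot": [0,0,0.12],"jaw": 8.5}
    - {"translation": [7,-6,0.6],"delta_rot": [0,0,0.24],"jaw": 8.5}
    - {"translation": [10.5,-9,1],"delta_rot": [0,0,0.36],"jaw": 8.5}
    - {"translation": [14,-12,1.5],"delta_rot": [0,0,0.48],"jaw": 8.5}
    - {"translation": [17.5,-15,2],"delta_rot": [0,0,0.6],"jaw": 8.5}
    - {"translation": [21,-18,2.5],"delta_rot": [0,0,0.6],"jaw": 8.5}
    - {"translation": [24.5,-21,3],"delta_rot": [0,0,0.6],"jaw": 8.5}
    - {"translation": [28,-24,4],"delta_rot": [0,0,0.6],"jaw": 8.5}

```text
time: 0.9
tool_pos: [0.4064, -0.2473, 0.2055]
tool_rot: [0.0, 0.995, -0.104, 0.001]
contact_force: [0.6, 0.1, 1.0]
gripper_width: 1.0
grasp_force: 0.0
```

Run:
```python
from h import *
s=state(); print(s['tool_pos'],s['time']);goto([.5055,-.0612,.12],down(-12))
```

```text
[ 0.40643191 -0.24728211  0.20548543] 0.9
shift [  5.83 -20.26   8.54] rot [ 0.001 -0.001  0.001]
```

>>> send_rows:
  steps:
    - {"translation": [1.2,-4.1,1.0],"delta_rot": [0,0,0],"jaw": 8.5}
    - {"translation": [2.4,-8.2,2.0],"delta_rot": [0,0,0],"jaw": 8.5}
    - {"translation": [3.6,-12.3,3.5],"delta_rot": [0,0,0],"jaw": 8.5}
    - {"translation": [4.8,-16.4,5.5],"delta_rot": [0,0,0],"jaw": 8.5}
    - {"translation": [5.8,-20.2,8],"delta_rot": [0,0,0],"jaw": 8.5}
    - {"translation": [5.8,-20.2,8.5],"delta_rot": [0,0,0],"jaw": 8.5}
    - {"translation": [5.8,-20.2,8.5],"delta_rot": [0,0,0],"jaw": 8.5}
    - {"translation": [5.8,-20.2,8.5],"delta_rot": [0,0,0],"jaw": 8.5}

```text
time: 1.7
tool_pos: [0.5043, -0.0639, 0.1207]
tool_rot: [0.0, 0.995, -0.104, 0.0]
contact_force: [-0.1, -0.8, 0.5]
gripper_width: 0.995
grasp_force: 0.0
```

Run:
```python
from h import *
s=state(); print(s['tool_pos'],s['time']);goto([.5055,-.0612,.02],down(-12))
```

```text
[ 0.50428803 -0.06388801  0.1206595 ] 1.7
shift [ 0.06 -0.29 10.07] rot [ 0.    -0.     0.001]
```

>>> send_rows:
  steps:
    - {"translation": [0,-0.3,1.5],"delta_rot": [0,0,0],"jaw": 8.5}
    - {"translation": [0,-0.3,3],"delta_rot": [0,0,0],"jaw": 8.5}
    - {"translation": [0,-0.3,4.5],"delta_rot": [0,0,0],"jaw": 8.5}
    - {"translation": [0,-0.3,6],"delta_rot": [0,0,0],"jaw": 8.5}
    - {"translation": [0,-0.3,7.5],"delta_rot": [0,0,0],"jaw": 8.5}
    - {"translation": [0,-0.3,9],"delta_rot": [0,0,0],"jaw": 8.5}
    - {"translation": [0,-0.3,10],"delta_rot": [0,0,0],"jaw": 8.5}
    - {"translation": [0,-0.3,10],"delta_rot": [0,0,0],"jaw": 8.5}

```text
time: 2.5
tool_pos: [0.5041, -0.0603, 0.0188]
tool_rot: [-0.0, 0.995, -0.104, -0.001]
contact_force: [1.1, -0.1, 0.1]
gripper_width: 0.994
grasp_force: 0.0
```

Run:
```python
from h import *
s=state(); print(s['tool_pos'],s['time'],s['contact_force']);f=cam('scene','s1')
print(*blank(f,(0.505,-0.062)))
x=np.hstack([f['pixels'][150:290,200:400]]);cv2.imwrite('pics/s1c.png',cv2.resize(x,None,fx=3.5,fy=3.5))
```

```text
[ 0.50413917 -0.06025807  0.01877691] 2.5 [ 1.09285606 -0.12430658  0.06415658]
[ 0.51167267 -0.05612546] (98.88430786132812, 116.33531188964844) [ 0.52438207 -0.05925523] 0.06619993803069124 -18.244538775501137 543
```

View pics/s1c.png

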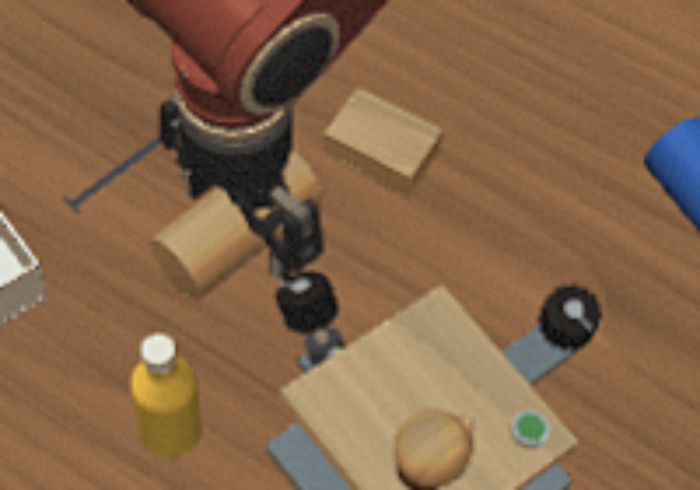

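>>> send_rows:
  steps:
    - {"translation": [0,0,0],"delta_rot": [0,0,0.02],"jaw": 7.6}
    - {"translation": [0,0,0],"delta_rot": [0,0,0.05],"jaw": 6.8}
    - {"translation": [0,0.1,0],"delta_rot": [0,0,0.05],"jaw": 6.4}
    - {"translation": [0,0.2,0],"delta_rot": [0,0,0.05],"jaw": 6.4}
    - {"translation": [0,0.4,0],"delta_rot": [0,0,0.05],"jaw": 6.4}
    - {"translation": [0,0.7,0],"delta_rot": [0,0,0.05],"jaw": 6.4}
    - {"translation": [0,1.1,0],"delta_rot": [0,0,0.05],"jaw": 6.4}
    - {"translation": [-0.1,1.5,0],"delta_rot": [0,0,0.05],"jaw": 6.4}

```text
time: 3.35
tool_pos: [0.5008, -0.0752, 0.0204]
tool_rot: [0.0, 0.992, -0.129, 0.0]
contact_force: [0.1, 0.2, 1.1]
gripper_width: 0.75
grasp_force: 0.2
```

>>> send_rows:
  steps:
    - {"translation": [0,0.45,0],"delta_rot": [0,0,0],"jaw": 6.4}
    - {"translation": [0,0.9,0],"delta_rot": [0,0,0],"jaw": 6.4}
    - {"translation": [0,1.35,0],"delta_rot": [0,0,0],"jaw": 6.4}
    - {"translation": [0,1.8,0],"delta_rot": [0,0,0],"jaw": 6.4}
    - {"translation": [0,2.25,0],"delta_rot": [0,0,0],"jaw": 6.4}
    - {"translation": [0,2.7,0],"delta_rot": [0,0,0],"jaw": 6.4}
    - {"translation": [0,3.15,0],"delta_rot": [0,0,0],"jaw": 6.4}
    - {"translation": [0,3.6,0],"delta_rot": [0,0,0],"jaw": 6.4}

```text
time: 4.15
tool_pos: [0.4915, -0.1099, 0.0203]
tool_rot: [0.0, 0.992, -0.129, -0.0]
contact_force: [-0.7, -0.1, -0.4]
gripper_width: 0.748
grasp_force: 0.1
```

>>> send_rows:
  steps:
    - {"translation": [0,0.45,0],"delta_rot": [0,0,0],"jaw": 6.4}
    - {"translation": [0,0.9,0],"delta_rot": [0,0,0],"jaw": 6.4}
    - {"translation": [0,1.35,0],"delta_rot": [0,0,0],"jaw": 6.4}
    - {"translation": [0,1.8,0],"delta_rot": [0,0,0],"jaw": 6.4}
    - {"translation": [0,2.25,0],"delta_rot": [0,0,0],"jaw": 6.4}
    - {"translation": [0,2.7,0],"delta_rot": [0,0,0],"jaw": 6.4}
    - {"translation": [0,3.1,0],"delta_rot": [0,0,0],"jaw": 6.4}
    - {"translation": [0,3.5,0],"delta_rot": [0,0,0],"jaw": 6.4}

```text
time: 4.95
tool_pos: [0.4826, -0.1437, 0.0203]
tool_rot: [-0.0, 0.992, -0.129, -0.0]
contact_force: [0.8, 0.0, -0.3]
gripper_width: 0.749
grasp_force: 0.0
```

Run:
```python
from h import *
s=state(); print(s['tool_pos'],s['contact_force']);f=cam('scene');t=cam('top')
goto([.478,-.165,.02],down(-12.1))
cv2.imwrite('pics/s2.png',np.hstack([cv2.resize(f['pixels'][120:260,180:340],(400,350)),cv2.resize(t['pixels'][180:320,260:400],(350,350))]))
```

```text
[ 0.48260438 -0.14372734  0.02029231] [ 0.7973228   0.03790783 -0.29429388]
shift [0.09 2.16 0.03] rot [ 0.    -0.    -0.048]
```

View pics/s2.png

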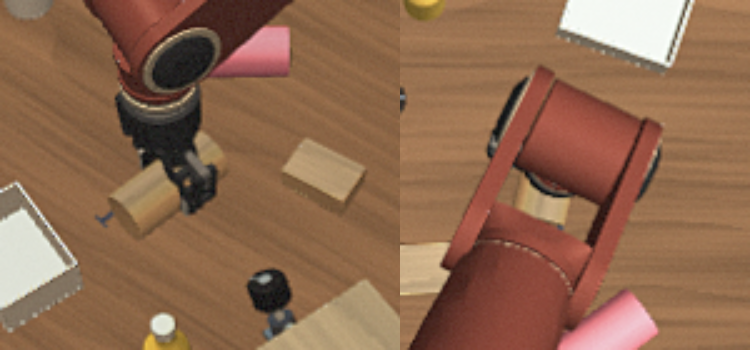

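>>> send_rows:
  steps:
    - {"translation": [0,0.4,0],"delta_rot": [0,0,0],"jaw": 6.4}
    - {"translation": [0,0.75,0],"delta_rot": [0,0,0],"jaw": 6.4}
    - {"translation": [0,1.05,0],"delta_rot": [0,0,-0.01],"jaw": 6.4}
    - {"translation": [0,1.3,0],"delta_rot": [0,0,-0.02],"jaw": 6.4}
    - {"translation": [0,1.55,0],"delta_rot": [0,0,-0.03],"jaw": 6.3}
    - {"translation": [0,1.75,0],"delta_rot": [0,0,-0.04],"jaw": 6.2}
    - {"translation": [0,1.95,0],"delta_rot": [0,0,-0.05],"jaw": 6.1}
    - {"translation": [0,2.1,0],"delta_rot": [0,0,-0.05],"jaw": 6.1}

```text
time: 5.85
tool_pos: [0.4773, -0.1639, 0.0203]
tool_rot: [0.0, 0.995, -0.104, -0.0]
contact_force: [0.2, 0.1, 0.3]
gripper_width: 0.715
grasp_force: 0.0
```

Run:
```python
from h import *
s=state(); print(s['tool_pos'],s['contact_force'],s['grasp_force']);
goto([.478,-.165,.02],down(-12.1))
```

```text
[ 0.47728984 -0.16389845  0.02030719] [0.23867265 0.07934681 0.27469472] 0.0
shift [0.09 0.09 0.03] rot [0.    0.    0.003]
```

>>> send_rows:
  steps:
    - {"translation": [0,0.1,0],"delta_rot": [0,0,0],"jaw": 6.1}
    - {"translation": [0,0.1,0],"delta_rot": [0,0,0],"jaw": 6.1}
    - {"translation": [0,0.1,0],"delta_rot": [0,0,0],"jaw": 6.1}
    - {"translation": [0,0.1,0],"delta_rot": [0,0,0],"jaw": 6.1}
    - {"translation": [0,0.1,0],"delta_rot": [0,0,0],"jaw": 6.1}
    - {"translation": [0,0.1,0],"delta_rot": [0,0,0],"jaw": 6.5}
    - {"translation": [0,0.1,0],"delta_rot": [0,0,0],"jaw": 7.5}
    - {"translation": [0,0.1,0],"delta_rot": [0,0,0],"jaw": 8.5}

```text
time: 6.65
tool_pos: [0.4771, -0.1647, 0.0203]
tool_rot: [-0.0, 0.995, -0.104, -0.0]
contact_force: [1.2, 0.2, -0.8]
gripper_width: 0.992
grasp_force: 0.0
```

>>> send_rows:
  steps:
    - {"translation": [0,0,0],"delta_rot": [0,0,0],"jaw": 8.5}
    - {"translation": [0,0,0],"delta_rot": [0,0,0],"jaw": 8.5}
    - {"translation": [0,0,-2],"delta_rot": [0,0,0],"jaw": 8.5}
    - {"translation": [0,0,-5],"delta_rot": [0,0,0],"jaw": 8.5}
    - {"translation": [0,0,-10],"delta_rot": [0,0,0],"jaw": 8.5}
    - {"translation": [-5,0,-14],"delta_rot": [0,0,0],"jaw": 8.5}
    - {"translation": [-10,0,-16],"delta_rot": [0,0,0],"jaw": 8.5}
    - {"translation": [-14,0,-16],"delta_rot": [0,0,0],"jaw": 8.5}

```text
time: 7.45
tool_pos: [0.3464, -0.1375, 0.1829]
tool_rot: [0.001, 0.995, -0.103, 0.002]
contact_force: [-0.9, -0.6, 1.5]
gripper_width: 0.997
grasp_force: 0.0
```

Run:
```python
from h import *
s=state(); print(s['tool_pos'],s['time']);f=cam('scene');t=cam('top')
for g in (f,t):
    print(*blank(g,(.477,-.165)))
cv2.imwrite('pics/s3.png',np.hstack([cv2.resize(f['pixels'][120:260,180:340],(400,350)),cv2.resize(t['pixels'][180:320,260:400],(350,350))]))
```

```text
[ 0.3464083  -0.13750992  0.18289626] 7.45
[ 0.48508557 -0.15954163] (53.26029586791992, 122.96136474609375) [ 0.48806529 -0.15703213] 0.06066189923379217 -12.735608397720833 791
[ 0.48352142 -0.16217204] (54.348941802978516, 120.47511291503906) [ 0.48266845 -0.16166696] 0.06466170223887713 -11.879905150730762 1007
```

View pics/s3.png

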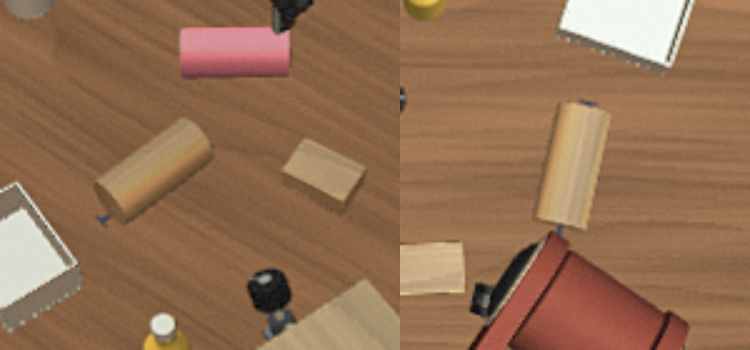

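The blank lies nearly on the line. It is about 4–5 mm too far along x and about 3 mm short across. I'll cross-check the line in the scene view, then correct it.

Run:
```python
from h import *
a=np.array([.9777,-.21]); n=np.array([-.21,-.9777])
for nm,p,(u0,v0,u1,v1) in(('scene','s0',(216,172,268,212)),('top','t0',(312,215,345,285))):
    f=old(nm); im=cv2.imread(f'pics/{p}.png').astype(int)
    loc=cv2.GaussianBlur(im.astype(np.float32),(0,0),8)
    m=np.zeros((420,560),bool); m[v0:v1,u0:u1]=1; m&=(im[...,2]<loc[...,2]-25)&(im[...,0]>im[...,2]-25)
    v,u=np.nonzero(m); P=onplane(f,np.c_[u,v],0)[:,:2]
    s=P@a; t=P@n; mid=(abs(s-np.median(s))<.06)
    sc=(s.min()+s.max())/2; tc=np.median(t[mid]); print(nm,len(P),'len',np.ptp(s),'centre s,t',sc,tc,'xy',sc*a+tc*n)
for nm,pts in(('top',0),('scene',0)):
    b=blank(old(nm),(.48,-.162)); print(nm,'blank s,t',b[0]@a,b[0]@n)
goto([.558,-.182,.10],down(-12.1))
```

```text
scene 114 len 0.15081843657062466 centre s,t 0.5030370166079079 0.0629577743114747 xy [ 0.47859816 -0.16719159]
top 140 len 0.15259251688858055 centre s,t 0.5026729354843809 0.06181914113934051 xy [ 0.47848131 -0.16600189]
top blank s,t 0.506795024597168 0.05701610738983155
scene blank s,t 0.5077719045043946 0.05411587774658203
shift [2.192e+01 1.000e-02 8.240e+00] rot [ 0.003 -0.006  0.002]
```

>>> send_rows:
  steps:
    - {"translation": [4.5,0,0],"delta_rot": [0,0,0],"jaw": 0}
    - {"translation": [9,0,0],"delta_rot": [0,0,0],"jaw": 0}
    - {"translation": [13.5,0,0],"delta_rot": [0,0,0],"jaw": 0}
    - {"translation": [18,0,0],"delta_rot": [0,0,0],"jaw": 0}
    - {"translation": [22,0,1],"delta_rot": [0,0,0],"jaw": 0}
    - {"translation": [22.8,-0.4,4],"delta_rot": [0,0,0],"jaw": 0}
    - {"translation": [22.8,-0.4,6],"delta_rot": [0,0,0],"jaw": 0}
    - {"translation": [22.8,-0.4,7],"delta_rot": [0,0,0],"jaw": 0}

```text
time: 8.35
tool_pos: [0.5694, -0.1796, 0.1057]
tool_rot: [-0.001, 0.995, -0.104, -0.002]
contact_force: [0.1, 0.0, 0.0]
gripper_width: 0.001
grasp_force: 0.0
```

Run:
```python
from h import *
s=state();print(s['tool_pos'],s['gripper_width']); a=np.array([.9777,-.21]); n=np.array([-.21,-.9777])
goto([*(.592*a+.058*n),.022],down(-12.1)); goto([*(.5028+.071)*a+.058*n,.022],down(-12.1))
f=cam('scene');C=cloud(f);Z=C[...,2];g=np.hypot(C[...,0]-s['tool_pos'][0],C[...,1]-s['tool_pos'][1])
m=(g<.06)&(f['range_z']>0)&(Z<.105)&(Z>.07); P=C[m][:,:2]; print('finger s range',np.percentile(P@a,[1,99])-s['tool_pos'][:2]@a,len(P))
m=np.hypot(C[...,0]-.62,C[...,1]+.2)<.09; m&=(Z>.03)&(Z<.065)&(f['range_z']>0);P=C[m];print('tub min s',(P[:,:2]@a).min())
```

```text
[ 0.56935226 -0.17955     0.10573866] 0.0012704379328977694
shift [-0.19  0.21  8.37] rot [-0.001  0.005  0.003]
shift [-2.01  0.2   8.38] rot [-0.001  0.005  0.003]
finger s range [-0.003255    0.01224499] 18
tub min s 0.5591251260821536
```

>>> send_rows:
  steps:
    - {"translation": [0,0.2,2],"delta_rot": [0,0,0],"jaw": 0}
    - {"translation": [0,0.2,4],"delta_rot": [0,0,0],"jaw": 0}
    - {"translation": [0,0.2,6],"delta_rot": [0,0,0],"jaw": 0}
    - {"translation": [0,0.2,7.5],"delta_rot": [0,0,0],"jaw": 0}
    - {"translation": [-0.2,0.2,8.2],"delta_rot": [0,0,0],"jaw": 0}
    - {"translation": [-0.6,0.2,8.2],"delta_rot": [0,0,0],"jaw": 0}
    - {"translation": [-1.0,0.2,8.2],"delta_rot": [0,0,0],"jaw": 0}
    - {"translation": [-1.3,0.2,8.2],"delta_rot": [0,0,0],"jaw": 0}

```text
time: 9.2
tool_pos: [0.5574, -0.1798, 0.0287]
tool_rot: [0.0, 0.995, -0.104, 0.001]
contact_force: [0.1, 0.5, -0.4]
gripper_width: 0.002
grasp_force: 0.0
```

>>> send_rows:
  steps:
    - {"translation": [-0.1,0,0],"delta_rot": [0,0,0],"jaw": 0}
    - {"translation": [-0.2,0,0],"delta_rot": [0,0,0],"jaw": 0}
    - {"translation": [-0.3,0,0],"delta_rot": [0,0,0],"jaw": 0}
    - {"translation": [-0.4,0,0],"delta_rot": [0,0,0],"jaw": 0}
    - {"translation": [-0.5,0,0],"delta_rot": [0,0,0],"jaw": 0}
    - {"translation": [-0.6,0,0],"delta_rot": [0,0,0],"jaw": 0}
    - {"translation": [-0.7,0,0],"delta_rot": [0,0,0],"jaw": 0}
    - {"translation": [-0.7,0,0],"delta_rot": [0,0,0],"jaw": 0}

```text
time: 10.0
tool_pos: [0.5502, -0.1781, 0.0276]
tool_rot: [0.0, 0.995, -0.104, 0.0]
contact_force: [1.0, 0.2, 0.8]
gripper_width: -0.001
grasp_force: 0.0
```

Run:
```python
from h import *
s=state();print(s['tool_pos'],s['contact_force'],s['time']); a=np.array([.9777,-.21]); n=np.array([-.21,-.9777])
print(s['tool_pos'][:2]@a,s['tool_pos'][:2]@n)
f=cam('scene'); b=blank(f,(.478,-.163)); print(b, b[0]@a,b[0]@n,b[2]@a)
```

```text
[ 0.55021303 -0.17813639  0.02763531] [0.99452993 0.24777943 0.79674884] 10.0
0.5753519170709873 0.05861920930520275
(array([ 0.47286389, -0.15802414]), (51.945159912109375, 107.43573760986328), array([ 0.47181413, -0.15305209]), np.float64(0.06021117379128271), np.float64(-9.277615452121507), 621) 0.49550409609375 0.055198783859252934 0.49343361471011427
```

>>> send_rows:
  steps:
    - {"translation": [-0.1,0,0],"delta_rot": [0,0,0],"jaw": 0}
    - {"translation": [-0.1,0,0],"delta_rot": [0,0,0],"jaw": 0}
    - {"translation": [0.3,0,0],"delta_rot": [0,0,0],"jaw": 0}
    - {"translation": [1.2,0,-1],"delta_rot": [0,0,0],"jaw": 0}
    - {"translation": [1.2,0,-5],"delta_rot": [0,0,0],"jaw": 0}
    - {"translation": [1.2,-2,-9],"delta_rot": [0,0,0],"jaw": 4}
    - {"translation": [-1,-6,-11],"delta_rot": [0,0,0],"jaw": 8.5}
    - {"translation": [-3,-10,-11],"delta_rot": [0,0,0],"jaw": 8.5}

```text
time: 10.85
tool_pos: [0.5445, -0.0742, 0.1433]
tool_rot: [0.001, 0.994, -0.105, 0.004]
contact_force: [0.6, 1.0, 1.0]
gripper_width: 0.506
grasp_force: 0.0
```

Run:
```python
from h import *
s=state();print(s['tool_pos'],s['time']); a=np.array([.9777,-.21]); n=np.array([-.21,-.9777])
for nm in('scene','top'):
    f=cam(nm,'x_'+nm); b=blank(f,(.478,-.163)); print(b, b[0]@a,b[0]@n)
    C=cloud(f); Z=C[...,2];m=(np.hypot(C[...,0]-.478,C[...,1]+.163)<.09)&(Z>.02)&(Z<.05)&(f['range_z']>0); P=C[m][:,:2]; print(np.percentile(P@a,[.5,99.5]),np.percentile(P@n,[.5,99.5]))
goto([*(.5028*a+.0622*n),.1],down(-12.1))
```

```text
[ 0.54454602 -0.07419293  0.14325392] 10.85
(array([ 0.48086285, -0.15664182]), (51.66516876220703, 123.10005950927734), array([ 0.51810637, -0.16491982]), np.float64(0.05987112544005213), np.float64(-11.193763537339006), 318) 0.503034393548584 0.05216750336608887
[0.44294031 0.56339842] [0.02795221 0.08180488]
(array([ 0.47858008, -0.16173846]), (53.49608612060547, 120.32490539550781), array([ 0.4778267 , -0.16078958]), np.float64(0.06329298058081534), np.float64(-11.471892972196972), 994) 0.5018728198974609 0.0576298801940918
[0.44175035 0.55983567] [0.03004499 0.08610564]
shift [-4.2  10.68  3.89] rot [-0.001 -0.001  0.007]
```

>>> send_rows:
  steps:
    - {"translation": [-1,3,0],"delta_rot": [0,0,0],"jaw": 8.5}
    - {"translation": [-2,6,0],"delta_rot": [0,0,0],"jaw": 8.5}
    - {"translation": [-4.2,10,0],"delta_rot": [0,0,0],"jaw": 8.5}
    - {"translation": [-4.2,10.4,0],"delta_rot": [0,0,0],"jaw": 8.5}
    - {"translation": [-4.2,10.4,2],"delta_rot": [0,0,0],"jaw": 8.5}
    - {"translation": [-4.2,10.4,3],"delta_rot": [0,0,0],"jaw": 8.5}
    - {"translation": [-4.2,10.4,3.5],"delta_rot": [0,0,0],"jaw": 8.5}
    - {"translation": [-4.2,10.4,3.5],"delta_rot": [0,0,0],"jaw": 8.5}

```text
time: 11.75
tool_pos: [0.4786, -0.1665, 0.1015]
tool_rot: [-0.0, 0.995, -0.104, -0.001]
contact_force: [-0.0, -0.4, 0.4]
gripper_width: 0.998
grasp_force: 0.0
```

Run:
```python
from h import *
s=state();print(s['tool_pos'],s['time']); a=np.array([.9777,-.21]); n=np.array([-.21,-.9777])
goto([*(.5028*a+.060*n),.021],down(-12.1))
```

```text
[ 0.47857111 -0.16654829  0.10152995] 11.75
shift [ 0.01 -0.23  8.05] rot [-0.001  0.002  0.004]
```

>>> send_rows:
  steps:
    - {"translation": [0,-0.2,2],"delta_rot": [0,0,0],"jaw": 8.5}
    - {"translation": [0,-0.2,4],"delta_rot": [0,0,0],"jaw": 8.5}
    - {"translation": [0,-0.2,6],"delta_rot": [0,0,0],"jaw": 8.5}
    - {"translation": [0,-0.2,7.5],"delta_rot": [0,0,0],"jaw": 8.5}
    - {"translation": [0,-0.2,8],"delta_rot": [0,0,0],"jaw": 8.5}
    - {"translation": [0,-0.2,8],"delta_rot": [0,0,0],"jaw": 7.5}
    - {"translation": [0,-0.2,8],"delta_rot": [0,0,0],"jaw": 6.4}
    - {"translation": [0,-0.2,8],"delta_rot": [0,0,0],"jaw": 6.1}

```text
time: 12.55
tool_pos: [0.4802, -0.1656, 0.0237]
tool_rot: [0.0, 0.995, -0.104, 0.001]
contact_force: [0.5, -0.3, -0.4]
gripper_width: 0.719
grasp_force: 0.0
```

>>> send_rows:
  steps:
    - {"translation": [0,0.1,0],"delta_rot": [0,0,0],"jaw": 6.1}
    - {"translation": [0,0.2,0],"delta_rot": [0,0,0],"jaw": 6.1}
    - {"translation": [0,0.3,0],"delta_rot": [0,0,0],"jaw": 6.1}
    - {"translation": [0,0.4,0],"delta_rot": [0,0,0],"jaw": 6.1}
    - {"translation": [0,0.45,0],"delta_rot": [0,0,0],"jaw": 6.1}
    - {"translation": [0,0.5,0],"delta_rot": [0,0,0],"jaw": 6.1}
    - {"translation": [0,0.5,0],"delta_rot": [0,0,0],"jaw": 6.1}
    - {"translation": [0,0.5,0],"delta_rot": [0,0,0],"jaw": 6.1}

```text
time: 13.35
tool_pos: [0.4782, -0.17, 0.0224]
tool_rot: [-0.0, 0.995, -0.104, -0.0]
contact_force: [0.1, -0.6, 0.4]
gripper_width: 0.716
grasp_force: 0.0
```

>>> send_rows:
  steps:
    - {"translation": [0,0,0],"delta_rot": [0,0,0],"jaw": 6.1}
    - {"translation": [0,0,0],"delta_rot": [0,0,0],"jaw": 6.5}
    - {"translation": [0,0,0],"delta_rot": [0,0,0],"jaw": 7.5}
    - {"translation": [0,-0.3,0],"delta_rot": [0,0,0],"jaw": 8.5}
    - {"translation": [0,-0.3,-2],"delta_rot": [0,0,0],"jaw": 8.5}
    - {"translation": [0,-0.3,-5],"delta_rot": [0,0,0],"jaw": 8.5}
    - {"translation": [0,-0.3,-10],"delta_rot": [0,0,0],"jaw": 8.5}
    - {"translation": [-4,-2,-14],"delta_rot": [0,0,0],"jaw": 8.5}

```text
time: 14.15
tool_pos: [0.4513, -0.1476, 0.1606]
tool_rot: [0.001, 0.995, -0.104, 0.003]
contact_force: [1.3, 0.9, 0.9]
gripper_width: 0.995
grasp_force: 0.0
```

```bash
cat >> h.py <<'E'
def plate(f,yaw=None):
    C=cloud(f);Z=C[...,2];hsv=cv2.cvtColor(f['pixels'],cv2.COLOR_BGR2HSV)
    m=(np.hypot(C[...,0]-.578,C[...,1]-.146)<.095)&(Z>.06)&(Z<.125)&(f['range_z']>0)&(hsv[...,1]>50)&(hsv[...,0]<30)&(hsv[...,2]>110)
    P=C[m]
    for th in(.01,.006,.004,.003,.003,.003):
        c=np.median(P,0) if th==.01 else P.mean(0); w=np.linalg.eigh(np.cov((P-c).T))[1][:,0]; w*=np.sign(w[2]); P=P[abs((P-c)@w)<th]
    r=cv2.minAreaRect(np.float32(P[:,:2]*1000)); return w,r,len(P)
E
python3 - <<'E'
from h import *
a=np.array([.9777,-.21]); n=np.array([-.21,-.9777])
for nm in('scene','top'):
    f=cam(nm,'y_'+nm); b=blank(f,(.478,-.163)); print(nm,b, b[0]@a,b[0]@n)
    C=cloud(f); Z=C[...,2];ok=f['range_z']>0; im=f['pixels'].astype(int)
    print('plate',plate(f))
    for k,g in(('side',(.543,.022)),('front',(.46,.18))):
        m=ok&(np.hypot(C[...,0]-g[0],C[...,1]-g[1])<.04)&(Z>.035)&(Z<.12)&(im.max(2)<75)
        m=m.astype(np.uint8); nl,lab,st,_=cv2.connectedComponentsWithStats(m); i=1+np.argmax(st[1:,4]); P=C[lab==i]
        w=np.linalg.eigh(np.cov(P.T))
        top=P[P[:,2]>np.percentile(P[:,2],50)]
        print(k,len(P),P.mean(0),P.min(0),P.max(0),'hi',top.mean(0))
        y_l=np.array([.284,.959,0]); ax=-.5*y_l+np.array([0,0,.866]) if k=='side' else np.array([.022,.074,.997])
        h=P@ax; cap=P[h>np.percentile(h,97)-.004]; print('  cap',cap.mean(0),len(cap),'centre',cap.mean(0)-.014*ax, 'px',st[i])
E
```

```text
scene (array([ 0.47882846, -0.16384348]), (54.41435623168945, 122.07534790039062), array([ 0.48219347, -0.15995778]), np.float64(0.060189925560587554), np.float64(-12.741123451663483), 792) 0.5025577158416747 0.05963578909606935
plate (array([-0.09574721,  0.1059796 ,  0.98974785]), ((579.03271484375, 147.22030639648438), (138.4086456298828, 140.81167602539062), 73.47354125976562), 2601)
side 209 [0.54936595 0.03070552 0.07027462] [0.52542675 0.00500743 0.04862088] [0.56506989 0.04803051 0.08232631] hi [0.54693604 0.03126087 0.07589861]
  cap [0.54419537 0.02255305 0.07376452] 79 centre [0.54618337 0.02926605 0.06164052] px [279 228  17  18 209]
front 207 [0.46712023 0.18316359 0.08959882] [0.44291821 0.16454499 0.0464648 ] [0.48252712 0.20143656 0.0985899 ] hi [0.46278574 0.18072775 0.09433385]
  cap [0.46299723 0.18335903 0.09420157] 105 centre [0.46268923 0.18232303 0.08024357] px [354 232  18  19 207]
top (array([ 0.47364951, -0.14568417]), (126.42504119873047, 45.810150146484375), array([ 0.42615896, -0.14893976]), np.float64(0.05625744285571277), np.float64(16.347574746368874), 34) 0.49368079809265136 0.042969020333862316
plate (array([-0.09273941,  0.11205923,  0.98936451]), ((577.9578247070312, 148.12835693359375), (141.25961303710938, 139.15045166015625), 73.36775970458984), 2159)
side 173 [0.54205091 0.03003974 0.07187839] [0.52444336 0.00777387 0.0359355 ] [0.56101163 0.05440689 0.08548769] hi [0.54335585 0.02984897 0.07801352]
  cap [0.5416243  0.022601   0.07628717] 71 centre [0.5436123  0.029314   0.06416317] px [243 212  19  15 173]
front 178 [0.45824466 0.18047655 0.09220868] [0.44044797 0.1630911  0.06035802] [0.47757942 0.20134275 0.10261208] hi [0.45992695 0.18161942 0.09665107]
  cap [0.45918573 0.18418104 0.09755701] 56 centre [0.45887773 0.18314504 0.08359901] px [179 243  18  17 178]
```

```bash
cat >> h.py <<'E'
YAW=np.radians(-16.6); XL=np.array([np.cos(YAW),np.sin(YAW),0]); YL=np.array([-np.sin(YAW),np.cos(YAW),0])
SIDE=np.array([.545,.028,.061]); AX=-.5*YL+np.array([0,0,np.sqrt(.75)])
def grip(ax,ydir,rz):
    z=-ax/np.linalg.norm(ax); y=ydir-ydir@z*z; y/=np.linalg.norm(y)
    return R.from_matrix(np.c_[np.cross(y,z),y,z])*R.from_rotvec([0,0,rz])
E
python3 - <<'E'
from h import *
print(state()['tool_pos']); Rg=grip(AX,XL,.49)
goto(SIDE+.085*AX,Rg)
E
```

```text
[ 0.45053249 -0.14618717  0.16368738]
shift [  5.27 -14.76   2.93] rot [ 0.465  0.29  -0.971]
```

>>> send_rows:
  steps:
    - {"translation": [0.6,-1.8,-1],"delta_rot": [0.058,0.036,-0.121],"jaw": 8.5}
    - {"translation": [1.2,-3.6,-2],"delta_rot": [0.116,0.072,-0.243],"jaw": 8.5}
    - {"translation": [1.9,-5.5,-2],"delta_rot": [0.174,0.109,-0.364],"jaw": 8.5}
    - {"translation": [2.6,-7.4,-1.5],"delta_rot": [0.232,0.145,-0.485],"jaw": 8.5}
    - {"translation": [3.3,-9.2,-1],"delta_rot": [0.29,0.181,-0.607],"jaw": 8.5}
    - {"translation": [4.0,-11,0],"delta_rot": [0.349,0.217,-0.728],"jaw": 8.5}
    - {"translation": [4.6,-13,1],"delta_rot": [0.407,0.254,-0.85],"jaw": 8.5}
    - {"translation": [5.2,-14.7,2],"delta_rot": [0.465,0.29,-0.971],"jaw": 8.5}

```text
time: 15.05
tool_pos: [0.5299, -0.012, 0.1349]
tool_rot: [-0.206, 0.891, 0.372, 0.16]
contact_force: [0.3, -0.3, -0.1]
gripper_width: 0.994
grasp_force: 0.0
```

Run:
```python
from h import *
s=state();print(s['tool_pos'],s['time'],s['joint_pos']); Rg=grip(AX,XL,.49)
goto(SIDE+.085*AX,Rg);goto(SIDE,Rg)
```

```text
[ 0.52988267 -0.01198794  0.13491258] 15.05 [-0.42271315 -0.07221115  1.99318472  0.53609041  1.34748164  0.20144854]
shift [0.14 0.27 0.03] rot [-0.014  0.002 -0.003]
shift [0.16 0.39 8.53] rot [-0.014  0.002 -0.003]
```

>>> send_rows:
  steps:
    - {"translation": [0.15,0.3,1],"delta_rot": [-0.01,0,0],"jaw": 8.5}
    - {"translation": [0.15,0.35,2.5],"delta_rot": [-0.01,0,0],"jaw": 8.5}
    - {"translation": [0.15,0.35,4],"delta_rot": [-0.01,0,0],"jaw": 8.5}
    - {"translation": [0.15,0.35,5.5],"delta_rot": [-0.01,0,0],"jaw": 8.5}
    - {"translation": [0.15,0.35,7],"delta_rot": [-0.01,0,0],"jaw": 8.5}
    - {"translation": [0.15,0.35,8],"delta_rot": [-0.01,0,0],"jaw": 8.5}
    - {"translation": [0.15,0.35,8.4],"delta_rot": [-0.01,0,0],"jaw": 8.5}
    - {"translation": [0.15,0.35,8.4],"delta_rot": [-0.01,0,0],"jaw": 8.5}

```text
time: 15.85
tool_pos: [0.5444, 0.0267, 0.0629]
tool_rot: [-0.201, 0.893, 0.369, 0.161]
contact_force: [-0.3, -0.5, -0.5]
gripper_width: 0.991
grasp_force: 0.0
```

Run:
```python
from h import *
s=state();print(s['tool_pos'],s['time'],s['contact_force']); Rg=grip(AX,XL,.49)
goto(SIDE,Rg)
f=cam('scene');t=cam('top'); b=blank(t,(.478,-.165));a=np.array([.9777,-.21]); n=np.array([-.21,-.9777]);print(b,b[0]@a,b[0]@n)
cv2.imwrite('pics/s4.png',np.hstack([cv2.resize(f['pixels'][180:300,220:370],(438,350)),cv2.resize(t['pixels'][160:280,200:320],(350,350))]))
```

```text
[0.54442559 0.0267434  0.06293268] 15.85 [-0.34737646 -0.50921048 -0.47064225]
shift [0.03 0.01 0.24] rot [-0.001  0.003 -0.007]
(array([ 0.47211099, -0.18909312]), (12.70931339263916, 118.64031219482422), array([ 0.45356864, -0.18209501]), np.float64(0.05833841927345418), np.float64(-14.716341122592189), 119) 0.5012924734222413 0.08573303930511474
```

View pics/s4.png

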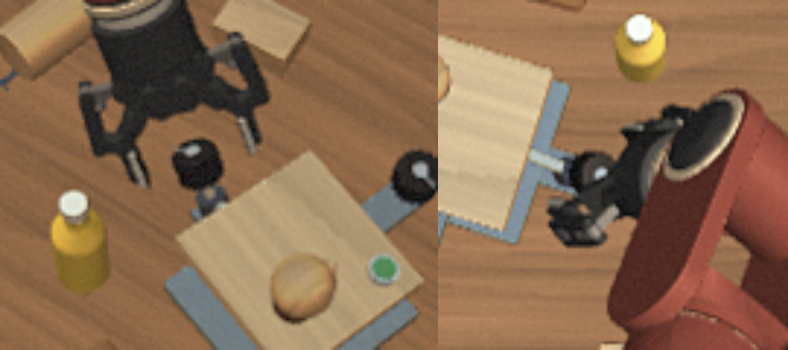

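>>> send_rows:
  steps:
    - {"translation": [0,0,0.2],"delta_rot": [0,0,0],"jaw": 7}
    - {"translation": [0,0,0.2],"delta_rot": [0,0,0],"jaw": 6}
    - {"translation": [0,0,0.2],"delta_rot": [0,0,0],"jaw": 5}
    - {"translation": [0,0,0.2],"delta_rot": [0,0,0],"jaw": 4.2}
    - {"translation": [0,0,0.2],"delta_rot": [0,0,0],"jaw": 3.8}
    - {"translation": [0,0,0.2],"delta_rot": [0,0,0],"jaw": 3.4}
    - {"translation": [0,0,0.2],"delta_rot": [0,0,0],"jaw": 3.0}
    - {"translation": [0,0,0.2],"delta_rot": [0,0,0],"jaw": 3.0}

```text
time: 16.75
tool_pos: [0.5452, 0.0269, 0.062]
tool_rot: [-0.2, 0.893, 0.369, 0.162]
contact_force: [-1.1, -2.9, 1.9]
gripper_width: 0.405
grasp_force: 59.4
```

Run:
```python
from h import *
s=state();print(s['tool_pos'],s['time'],s['contact_force'],s['ft_torque'],s['gripper_width']*8.54,s['grasp_force'])
for nm in('scene','top'): w=plate(cam(nm))[0]; print(w@XL,w@YL)
```

```text
[0.54523023 0.02689204 0.06204209] 16.75 [-1.12781089 -2.85384264  1.88118545] [-0.55390556  0.15169797  0.05198167] 3.458514560880471 59.42972123622894
-0.12198482067042549 0.07573728993509368
-0.1211211353162504 0.07957419410782524
```

>>> send_rows:
  steps:
    - {"translation": [0,0,0],"delta_rot": [0,0,-0.12],"jaw": 3.0}
    - {"translation": [0,0,0],"delta_rot": [0,0,-0.25],"jaw": 3.0}
    - {"translation": [0,0,0],"delta_rot": [0,0,-0.38],"jaw": 3.0}
    - {"translation": [0,0,0],"delta_rot": [0,0,-0.51],"jaw": 3.0}
    - {"translation": [0,0,0],"delta_rot": [0,0,-0.64],"jaw": 3.0}
    - {"translation": [0,0,0],"delta_rot": [0,0,-0.77],"jaw": 3.0}
    - {"translation": [0,0,0],"delta_rot": [0,0,-0.87],"jaw": 3.0}
    - {"translation": [0,0,0],"delta_rot": [0,0,-0.97],"jaw": 3.0}

```text
time: 17.65
tool_pos: [0.5429, 0.0277, 0.062]
tool_rot: [-0.105, 0.616, 0.745, 0.236]
contact_force: [-13.9, -6.2, 12.0]
gripper_width: 0.397
grasp_force: 60.5
```

Run:
```python
from h import *
s=state();print(s['tool_pos'],s['time'],s['contact_force'],s['grasp_force'],s['joint_pos'])
for nm in('scene','top'): w=plate(cam(nm))[0]; print(w@XL,w@YL)
```

```text
[0.54291174 0.02769681 0.06196627] 17.65 [-13.94626166  -6.19762785  12.01394885] 60.46659708023071 [-0.33805901  0.04394607  2.01754101  0.56744307  1.18088159 -0.7749517 ]
-0.12197918128529998 -0.0030900202211722855
-0.11991849943722414 -0.001083317336772911
```

>>> send_rows:
  steps:
    - {"translation": [0,0,0],"delta_rot": [0,0,-0.97],"jaw": 8.5}
    - {"translation": [0,0,0],"delta_rot": [0,0,0],"jaw": 8.5}
    - {"translation": [0,0,0],"delta_rot": [0,0,0],"jaw": 8.5}
    - {"translation": [0,0,0],"delta_rot": [0,0,0],"jaw": 8.5}
    - {"translation": [0,0,0],"delta_rot": [0,0,0],"jaw": 8.5}
    - {"translation": [0,0,-2],"delta_rot": [0,0,0],"jaw": 8.5}
    - {"translation": [0,0,-5],"delta_rot": [0,0,0],"jaw": 8.5}
    - {"translation": [0,0,-9],"delta_rot": [0,0,0],"jaw": 8.5}

```text
time: 18.55
tool_pos: [0.5308, -0.0151, 0.1389]
tool_rot: [-0.104, 0.617, 0.743, 0.236]
contact_force: [1.6, -0.4, 0.9]
gripper_width: 0.992
grasp_force: 0.0
```

Run:
```python
from h import *
a=np.array([.9777,-.21]); n=np.array([-.21,-.9777])
for nm in('scene','top'):
    f=cam(nm); w=plate(f)[0]; print('plate',w@XL,w@YL)
    b=blank(f,(.478,-.165)); print('blank',b[0]@a,b[0]@n,b[4:])
    C=cloud(f); Z=C[...,2]; m=(f['range_z']>0)&(abs(Z)<.006)&(np.hypot(C[...,0]-.5,C[...,1]-.05)<.3); P=C[m]
    e=np.linalg.eigh(np.cov(P.T))[1][:,0]; e*=np.sign(e[2]); print('bench',e@XL,e@YL,len(P))
    im=f['pixels'].astype(int)
    m=(f['range_z']>0)&(np.hypot(C[...,0]-.46,C[...,1]-.18)<.04)&(Z>.06)&(Z<.12)&(im.max(2)<75)
    P=C[m]; cap=P[P[:,2]>np.percentile(P[:,2],95)-.006]; print('front',(cap.min(0)+cap.max(0))/2,cap.mean(0),len(cap),np.ptp(cap,0))
```

```text
plate -0.12282344237155984 -0.0012275975840074535
blank 0.5199884654205322 0.06095809860992432 (np.float64(-4.424681861503076), 486)
bench 0.0004805117209564868 -0.0010713471523194256 27261
front [0.46228347 0.18110416 0.09401027] [0.46307549 0.18137301 0.09351634] 145 [0.0394084  0.03628187 0.00784655]
plate -0.12284824486928067 0.0027511018020096043
blank 0.4791510091186524 0.04944554694213868 (np.float64(-12.911129098148939), 236)
bench 0.0006616398977094416 -0.0001500010975974272 21614
front [0.45978501 0.18190157 0.09768416] [0.45892416 0.18107978 0.09587749] 107 [0.03609595 0.03378719 0.00924167]
```

```bash
cat >> h.py <<'E'
FRONT=np.array([.4608,.181,.083]); UP=np.array([0,0,1.])
E
python3 - <<'E'
from h import *
goto(FRONT+.10*UP,grip(UP,YL,-.77))
E
```

```text
shift [20.65 -3.83  5.06] rot [ 0.596 -0.089 -1.818]
```

>>> send_rows:
  steps:
    - {"translation": [0,0,-2],"delta_rot": [0.044,-0.007,-0.135],"jaw": 8}
    - {"translation": [1,-0.2,-4],"delta_rot": [0.088,-0.013,-0.27],"jaw": 7}
    - {"translation": [2.5,-0.5,-5],"delta_rot": [0.133,-0.02,-0.405],"jaw": 5.5}
    - {"translation": [4.5,-0.9,-5],"delta_rot": [0.177,-0.026,-0.54],"jaw": 5.5}
    - {"translation": [6.5,-1.2,-4.5],"delta_rot": [0.221,-0.033,-0.675],"jaw": 5.5}
    - {"translation": [8.5,-1.5,-4],"delta_rot": [0.265,-0.04,-0.81],"jaw": 5.5}
    - {"translation": [10.5,-1.9,-3],"delta_rot": [0.31,-0.046,-0.945],"jaw": 5.5}
    - {"translation": [12.5,-2.3,-2],"delta_rot": [0.354,-0.053,-1.08],"jaw": 5.5}

```text
time: 19.45
tool_pos: [0.48, 0.0816, 0.2071]
tool_rot: [-0.05, 0.126, 0.985, 0.111]
contact_force: [0.5, 0.3, -0.0]
gripper_width: 0.645
grasp_force: 0.0
```

Run:
```python
from h import *
s=state();print(s['tool_pos'],s['joint_pos'])
goto(FRONT+.06*UP,grip(UP,YL,-.77))
```

```text
[0.48001927 0.0815579  0.20711101] [-0.10874582 -0.22281815  1.94928445  0.22436066  1.51381718 -1.44866248]
shift [3.4  7.56 8.65] rot [ 0.245 -0.045 -0.731]
```

>>> send_rows:
  steps:
    - {"translation": [0.6,1.4,0.8],"delta_rot": [0.045,-0.008,-0.134],"jaw": 5.5}
    - {"translation": [1.2,2.8,1.6],"delta_rot": [0.09,-0.016,-0.268],"jaw": 5.5}
    - {"translation": [1.8,4.2,2.8],"delta_rot": [0.135,-0.024,-0.402],"jaw": 5.5}
    - {"translation": [2.5,5.7,4.4],"delta_rot": [0.18,-0.032,-0.536],"jaw": 5.5}
    - {"translation": [3.4,7.5,6.4],"delta_rot": [0.225,-0.041,-0.67],"jaw": 5.5}
    - {"translation": [3.4,7.5,8.4],"delta_rot": [0.245,-0.045,-0.731],"jaw": 5.5}
    - {"translation": [3.4,7.5,8.6],"delta_rot": [0.245,-0.045,-0.731],"jaw": 5.5}
    - {"translation": [3.4,7.5,8.6],"delta_rot": [0.245,-0.045,-0.731],"jaw": 5.5}

```text
time: 20.25
tool_pos: [0.4608, 0.1796, 0.143]
tool_rot: [-0.002, -0.234, 0.972, 0.001]
contact_force: [0.1, -0.2, -0.9]
gripper_width: 0.644
grasp_force: 0.0
```

Run:
```python
from h import *
s=state();print(s['tool_pos'],s['joint_pos'])
goto(FRONT,grip(UP,YL,-.77))
f=cam('scene');C=cloud(f);Z=C[...,2];im=f['pixels'].astype(int)
m=(f['range_z']>0)&(np.hypot(C[...,0]-.46,C[...,1]-.18)<.04)&(Z>.06)&(Z<.105)&(im.max(2)<75);P=C[m];print(len(P),(P.min(0)+P.max(0))/2,P.max(0)-P.min(0))
```

```text
[0.46084406 0.17955338 0.14297771] [ 2.19922926e-01 -1.76901889e-01  2.00768511e+00  1.92195739e-03
  1.31400801e+00 -1.82460453e+00]
shift [-0.08  0.12  6.  ] rot [ 0.003 -0.003 -0.007]
217 [0.46265792 0.18175462 0.08338222] [0.03988835 0.03715345 0.02994436]
```

Aligned, so I'll descend carefully and close on the knob.

>>> send_rows:
  steps:
    - {"translation": [-0.1,0.15,0.5],"delta_rot": [0,0,0],"jaw": 5.7}
    - {"translation": [-0.1,0.15,1.5],"delta_rot": [0,0,0],"jaw": 5.7}
    - {"translation": [-0.1,0.15,2.5],"delta_rot": [0,0,0],"jaw": 5.7}
    - {"translation": [-0.1,0.15,3.5],"delta_rot": [0,0,0],"jaw": 5.7}
    - {"translation": [-0.1,0.15,4.5],"delta_rot": [0,0,0],"jaw": 5.7}
    - {"translation": [-0.1,0.15,5.3],"delta_rot": [0,0,0],"jaw": 5.7}
    - {"translation": [-0.1,0.15,5.9],"delta_rot": [0,0,0],"jaw": 5.7}
    - {"translation": [-0.1,0.15,5.9],"delta_rot": [0,0,0],"jaw": 5.7}

```text
time: 21.1
tool_pos: [0.4609, 0.1812, 0.0836]
tool_rot: [-0.002, -0.234, 0.972, 0.001]
contact_force: [0.2, 0.1, 0.1]
gripper_width: 0.667
grasp_force: 0.0
```

>>> send_rows:
  steps:
    - {"translation": [0,0,0],"delta_rot": [0,0,0],"jaw": 5}
    - {"translation": [0,0,0],"delta_rot": [0,0,0],"jaw": 4.4}
    - {"translation": [0,0,0],"delta_rot": [0,0,0],"jaw": 4}
    - {"translation": [0,0,0],"delta_rot": [0,0,0],"jaw": 3.7}
    - {"translation": [0,0,0],"delta_rot": [0,0,0],"jaw": 3.4}
    - {"translation": [0,0,0],"delta_rot": [0,0,0],"jaw": 3.0}
    - {"translation": [0,0,0],"delta_rot": [0,0,0],"jaw": 3.0}
    - {"translation": [0,0,0],"delta_rot": [0,0,0],"jaw": 3.0}

```text
time: 21.9
tool_pos: [0.462, 0.1815, 0.0856]
tool_rot: [-0.0, -0.234, 0.972, 0.001]
contact_force: [-2.3, 0.3, 4.9]
gripper_width: 0.403
grasp_force: 59.3
```

Run:
```python
from h import *
s=state();print(s['tool_pos'],s['contact_force'],s['ft_torque'],s['grasp_force'])
for nm in('scene','top'):
    w=plate(cam(nm))[0]; print('plate',w@XL,w@YL)
```

```text
[0.46195527 0.18149711 0.08557031] [-2.31614457  0.28087956  4.90853472] [ 0.01292815  0.37663705 -0.03146802] 59.3377947807312
plate -0.12251869914408861 -0.005295078896435972
plate -0.12114987583577021 0.001862990198926933
```

>>> send_rows:
  steps:
    - {"translation": [0,0,0],"delta_rot": [0,0,0.12],"jaw": 3.0}
    - {"translation": [0,0,0],"delta_rot": [0,0,0.25],"jaw": 3.0}
    - {"translation": [0,0,0],"delta_rot": [0,0,0.38],"jaw": 3.0}
    - {"translation": [0,0,0],"delta_rot": [0,0,0.51],"jaw": 3.0}
    - {"translation": [0,0,0],"delta_rot": [0,0,0.64],"jaw": 3.0}
    - {"translation": [0,0,0],"delta_rot": [0,0,0.77],"jaw": 3.0}
    - {"translation": [0,0,0],"delta_rot": [0,0,0.9],"jaw": 3.0}
    - {"translation": [0,0,0],"delta_rot": [0,0,1.0],"jaw": 3.0}

```text
time: 22.8
tool_pos: [0.462, 0.1795, 0.0855]
tool_rot: [-0.0, 0.262, 0.965, -0.002]
contact_force: [-3.1, -8.0, 8.0]
gripper_width: 0.4
grasp_force: 59.6
```

Run:
```python
from h import *
s=state();print(s['tool_pos'],s['contact_force'],s['ft_torque'],s['grasp_force'],s['joint_pos'][5])
for nm in('scene','top'):
    w=plate(cam(nm))[0]; print('plate',w@XL,w@YL)
goto(FRONT,grip(UP,YL,.77))
```

```text
[0.46198182 0.17954204 0.08554989] [-3.07656997 -8.0231305   7.98017877] [-1.24502385  0.41330906  0.13450925] 59.63724732398987 -0.8172571361347432
plate -0.04354375095992819 -0.003987410014322257
plate -0.04036952139890151 0.0026070357546655156
shift [0.17 0.07 0.25] rot [-0.003  0.001  0.532]
```

Tracking as expected: -0.042 − 0.0006 remains, which is about 0.53 rad.

>>> send_rows:
  steps:
    - {"translation": [0,0,0],"delta_rot": [0,0,0.1],"jaw": 3.0}
    - {"translation": [0,0,0],"delta_rot": [0,0,0.2],"jaw": 3.0}
    - {"translation": [0,0,0],"delta_rot": [0,0,0.3],"jaw": 3.0}
    - {"translation": [0,0,0],"delta_rot": [0,0,0.4],"jaw": 3.0}
    - {"translation": [0,0,0],"delta_rot": [0,0,0.48],"jaw": 3.0}
    - {"translation": [0,0,0],"delta_rot": [0,0,0.53],"jaw": 3.0}
    - {"translation": [0,0,0],"delta_rot": [0,0,0.53],"jaw": 3.0}
    - {"translation": [0,0,0],"delta_rot": [0,0,0.53],"jaw": 3.0}

```text
time: 23.7
tool_pos: [0.4612, 0.1788, 0.0855]
tool_rot: [-0.0, 0.504, 0.864, -0.003]
contact_force: [-6.7, -11.7, 10.2]
gripper_width: 0.402
grasp_force: 59.9
```

Run:
```python
from h import *
s=state();print(s['tool_pos'],s['contact_force'])
for nm in('scene','top'):
    w=plate(cam(nm))[0]; print('plate',w@XL,w@YL)
```

```text
[0.46120185 0.17877593 0.08547785] [ -6.72750757 -11.74522265  10.22771557]
plate -0.0015991756275646433 -0.005447686257944688
plate 0.0018636898635560463 -0.000990261276077325
```

>>> send_rows:
  steps:
    - {"translation": [0,0,0],"delta_rot": [0,0,0],"jaw": 4.5}
    - {"translation": [0,0,0],"delta_rot": [0,0,0],"jaw": 5.7}
    - {"translation": [0,0,0],"delta_rot": [0,0,0],"jaw": 5.7}
    - {"translation": [0,0,0],"delta_rot": [0,0,0],"jaw": 5.7}
    - {"translation": [0,0,-1.5],"delta_rot": [0,0,0],"jaw": 5.7}
    - {"translation": [0,0,-4],"delta_rot": [0,0,0],"jaw": 5.7}
    - {"translation": [0,0,-8],"delta_rot": [0,0,0],"jaw": 5.7}
    - {"translation": [0,0,-12],"delta_rot": [0,0,0],"jaw": 5.7}

```text
time: 24.6
tool_pos: [0.4614, 0.1812, 0.2067]
tool_rot: [-0.001, 0.504, 0.864, 0.0]
contact_force: [0.3, 0.5, -0.0]
gripper_width: 0.668
grasp_force: 0.0
```

Run:
```python
from h import *
s=state();print(s['tool_pos'],s['contact_force'])
goto([.40,.10,.25],grip(UP,YL,.77))
a=np.array([.9777,-.21]); n=np.array([-.21,-.9777])
for nm in('scene','top'):
    f=cam(nm,'z_'+nm);w=plate(f)[0]; print('plate',w@XL,w@YL)
    b=blank(f,(.478,-.165)); print('blank',b[1],b[0]@a,b[0]@n,b[4:])
f=cv2.imread('pics/z_scene.png');t=cv2.imread('pics/z_top.png')
cv2.imwrite('pics/s5.png',np.hstack([f[100:400,150:430],t[130:400,110:390][:270].copy() if 0 else t[110:410,110:390]]))
```

```text
[0.46144691 0.18122573 0.20674677] [ 0.29341349  0.48321162 -0.00426441]
shift [-4.04 -9.35 -4.33] rot [-0.001 -0.002  0.003]
plate 0.0008374013102940952 -0.005840865290705912
blank (53.453147888183594, 122.60627746582031) 0.5026522777954102 0.060614748989868183 (np.float64(-12.118675677663223), 782)
plate 0.0019190157476733775 0.00457593852116445
blank (54.29224395751953, 120.64337921142578) 0.5021043824981689 0.06148666012115479 (np.float64(-11.271682695336786), 1005)
```

View pics/s5.png

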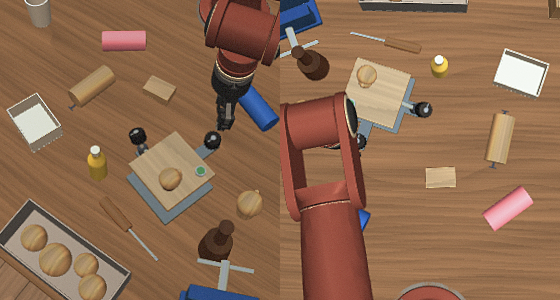

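The picture shows the blank at (500,138) in the right half, centred on the line with a tick showing at each end. The plate at (380,93) is level, and the other things are where they were.

>>> send_rows:
  steps:
    - {"translation": [0,0,-1],"delta_rot": [0,0,0],"jaw": 5.7}
    - {"translation": [0,0,-2],"delta_rot": [0,0,0],"jaw": 5.7}
    - {"translation": [0,0,-2],"delta_rot": [0,0,0],"jaw": 5.7}
    - {"translation": [0,0,-2],"delta_rot": [0,0,0],"jaw": 5.7}
    - {"translation": [0,0,-2],"delta_rot": [0,0,0],"jaw": 5.7}
    - {"translation": [0,0,-2],"delta_rot": [0,0,0],"jaw": 5.7}
    - {"translation": [0,0,-2],"delta_rot": [0,0,0],"jaw": 5.7}
    - {"translation": [0,0,-2],"delta_rot": [0,0,0],"jaw": 5.7}

```text
time: 25.5
tool_pos: [0.4618, 0.1811, 0.2245]
tool_rot: [-0.001, 0.504, 0.864, 0.0]
contact_force: [-0.8, 0.3, 0.3]
gripper_width: 0.666
grasp_force: 0.0
```

```bash
python3 -c "
from h import *
print(job_done())"
```

```text
the job is handed in; nothing more can be done
None
```

I handed the job in at about 25.5 s: by the cameras, the blank lies within about 1 mm of the line's centre and the plate is level to about 0.3°; the other things on the bench look unmoved.

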